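# Eject a stone cast with the bench ejector and put it in its case tray

## Robot

A 7-joint arm with a two-finger parallel gripper is mounted at the origin on a cart in front of the work surface, level with it; the furniture and walls round the work are solid. World frame = base frame: x ahead of the robot, y to its left, z up, the work surface at z = 0. Lengths are in m, angles in rad, forces in N, time in s.
With the tool pointing down it reaches from about 0.4 to 0.85 m from the base axis. Payload 10.4 kg.
Tool frame: the origin (TCP) lies at the very end of the fingers, on their centre line; the grasp point (between the pads) lies 19 mm behind it; z points along the fingers, y is the line along which they close (so a half turn about z gives the same grasp; the last joint's range is limited). The gripper opens to 85 mm and grips with 20 to 120 N. Pads are 22 mm wide; open, the fingers measure 114 mm over their backs; the gripper's body (76 mm by 85 mm) begins 54 mm behind the grasp point. The pads swing forward as they close: fully open they stand 13 mm farther back than shut.
Start: joints at [-1.223, 0.332, -0.065, 1.46, 0.022, 1.35, -0.088], TCP at [0.226, 0.583, 0.196] pointing down, gripper open.
Joint ranges: [-2.6, 2.6], [-0.5, 2.12], [-1.47, 1.34], [0.16, 2.42], [-1.27, 4.41], [0.06, 2.06], [-2.6, 2.6]. Speed limits (rad/s): [2.22, 2.22, 2.79, 2.79, 3.14, 3.14, 3.14].

## Interface

Orientations are given as a unit quaternion [x, y, z, w].
In Python, from workcell import manip, vision, order gives the robot as it stands. The module is installed in compiled form; this text tells all that it offers.
- The arm moves only by the tool move_arm, never from a script. Its argument "motion" is a list of rows, each a list of 3 entries, a list of its own where there are three numbers: the shift along the tool's x, y, z scaled (see below), then the turn, a rotation vector about the tool's x, y, z scaled (see below), then the opening, from -1 (shut) to 1 (fully open). In form: [[[dx, dy, dz], [wx, wy, wz], hand], ...]. A call has 1 to 12 rows; each row shifts and turns the commanded pose from where the row before left it, along the tool's axes as they then stand; what a row does not reach is not made up. The controller multiplies each number of a shift by 0.75 m and each number of a turn by pi/4 rad. A row lasts 1/10 s, in which the tool goes at most 50 mm and 8.59 degrees, less where a joint would pass 70% of its speed; a pose out of reach is approached as far as the arm can. A call with a number of a shift or a turn outside -1 to 1 is refused whole. A call with a gripper value outside its range is refused whole. The fingers move at their own pace and stop on an object; "newtons" is the grip in N (left out, the last holds). Time passes only in rows, so rows that do not move let the fingers close. It gives the time, the measured TCP pose, the force, the opening and the grip force at its end, in the units of the state.
- manip.get_obs(): the state, without advancing time (a new reading comes with each control period).
- vision.camera(name): name is "scene" or "top"; returns a dict with "pixels" (480x640x3 uint8, red, green, blue), "fx", "fy", "cx", "cy" (pixels), "k1" (the pictures are not rectified: a ray, as slopes to the right and down, at radius r is drawn at 1 + k1 r^2 times it, then the intrinsics apply), "R" (3x3) and "t" (3): a world point X has camera coordinates R X + t. Camera axes: x right, y down, z forward; pixel columns grow to the right and rows downward; lengths in m; the calibration is good to about 2 mm. A picture is of the moment at which its call begins. There is no depth.
- order.hand_in(): hands the job in; it is judged then, once.
The state is a dict: "clock": time; "joint_pos": joint angles; "joint_velocities": joint speeds; "tau": joint torques, N m; "position": TCP position; "ee_rot": TCP orientation; "ft_force": force on the tool from outside, world axes, zero at the start; "torque": the same for the moment, N m; "grip_width": opening from 0.0 (shut) to 1.0 (fully open); "grasp_force": force on a finger pad.
Only numpy, scipy, OpenCV 4.12 (cv2) and the standard library are available. Lean on these libraries where they do the work, as an engineer would, in place of code of your own. Each camera call takes 0.05 s, during which the arm holds its last target. There are 200 camera calls.

## Task

A stone dental cast is stuck in the closed metal mould frame of the bench ejector. With the clear guard still shut, push the ejector's black valve lever over towards the guard and hold it there until the ram has driven the cast all the way out of the frame into the bay under the guard, then let the lever spring back to its centre. Press the guard's black latch pad and keep clear while the guard springs fully open by itself, then take the cast out and set it down gently, teeth up and flat, in the empty half of the grey case tray beside the other cast, without disturbing that other cast, the brown bottle or the small steel cup.

Things in the scene. Friction and masses are not known exactly. Their poses are not given: they have to be found in the camera images.
- ejector: Bench ejector, fixed, 274 x 104 mm. Origin: centre of underside; x along the ram's travel: air cylinder and lever at the -x end (nearer the robot), aluminium mould frame in the middle (x -26 to 24, y -37 to 37, clamps to 47, top z 64 mm, open at both ends), bay under the guard at x 28 to 118 mm (floor z 20 mm, no side walls once the guard is open). Valve block x -97 to -49, top z 97 mm. z up.
- lever (a joint): Valve lever, rad: 0 centre (upright), positive leans towards the guard (ejector +x), stops at -0.45 and 0.45; a spring recentres it. Pivot 80 mm below point lever_grip. Full throw takes about 7 N there. Beyond about 0.25 rad towards the guard it feeds the ram; let go, the ram stays where it is (it never draws back). The other way does not feed it.
- lever_grip (a point): Middle of the lever's black handle (round, upright, 21 mm thick, from 26 mm below to 22 mm above this point); at centre it stands at x = -73, y = 0, z = 152 mm of the ejector. Tipped to 0.4 rad it has moved 31 mm along ejector +x.
- ram (a joint): Ram stroke in m: 0 drawn back, 0.056 full stroke (cast wholly out of the frame). It runs at about 18 mm/s while the lever is held, so the full stroke takes a little over 3 s.
- guard: Clear hood over the bay, 91 x 90 x 48 mm; origin on its far-end hinge line at x = 122, z = 28 mm of the ejector; its z axis is vertical when shut. A touch latch holds it: pressing the pad 2 to 4 mm down with 4 to 6 N frees it, then, the pad left alone, a damped spring swings the near edge up and over to 1.65 rad in about 2.5 s (the pad passes 160 mm above the bench). It does not latch again.
- guard_pad (a point): Top centre of the guard's ribbed black latch pad (26 mm along x, 30 mm along y), which reaches from the guard's near edge over the frame's top; shut, it is at x = 15, y = 0, z = 75 mm of the ejector.
- cast: White stone cast of one jaw, 45 x 56 x 33 mm, 0.11 kg. Origin: centre of its flat underside; z up through the teeth, flat heel at x = -22 mm, front teeth at +x. Sides nearly parallel from x = -20 to 0 mm, 56 mm apart at the base: grip there across y. Starts inside the frame, heel to the ram; ejected, its origin is at about x = 50, y = 0 mm of the ejector, the pusher still against its heel.
- tray: Shallow grey case tray fixed on the bench, 146 mm (x) x 176 mm (y), rim 14.5 mm high. Origin: centre of its underside. Inside 138 x 168 mm, floor at z = 4 mm. The other cast stands in its -y half; the +y half is empty.
- tray_bay (a point): Middle of the tray's empty half, on its floor: x = 0, y = 42, z = 4 mm of the tray.
- opposing: The other cast, cream stone, 48 x 62 x 34 mm, loose in the tray's -y half. Origin: centre of its underside. Not to be disturbed.
- bottle: Brown bottle with a white cap, 42 mm thick, 98 mm high, standing left of the ejector. Origin: centre of its underside. Not to be disturbed.
- cup: Small pale steel cup, 48 mm wide, 30 mm high, standing beyond the ejector. Origin: centre of its underside. Not to be disturbed.

How it is judged:
By the outcome, as a careful person would: the job done as asked, in the order asked, and still so for the second after the job is handed in, with the robot touching nothing.
It also fails if it takes over 72 s, if anything falls off the work surface, if the arm or the gripper's body presses on something with over 40 N, if the wrist force passes 120 N, or if a joint passes its speed limit or range.

## Working session

There is one attempt and no reset: what is moved stays moved. The work goes in short steps, Python scripts to look and compute and a tool call to move; the robot and the scene stay as the last step left them, time stands still between calls to the robot, and variables do not carry over. Pictures are saved under pics/ and viewed, at most 10 in all, crops included, and the job is handed in when it is done.

Besides the shell and the picture viewer there is one more tool, called after "Request:" by a JSON object that holds its "op" and its "data", one argument or row to a line. move_arm: Moves the arm, as the interface text tells. Its arguments: {"type":"object","properties":{"motion":{"type":"array"},"newtons":{"type":"number"}},"required":["motion"]}

```bash
mkdir -p pics
cat > h.py <<'E'
import numpy as np, cv2
from workcell import manip, vision, order
from scipy.spatial.transform import Rotation as Ro
def ray(c,u,v):
    p=np.array([(u-c['cx'])/c['fx'],(v-c['cy'])/c['fy']]); q=p.copy()
    for _ in range(20): q=p/(1+c['k1']*(q@q))
    R=np.array(c['R']);t=np.array(c['t'])
    d=R.T@np.array([q[0],q[1],1]); return -R.T@t,d/np.linalg.norm(d)
def onz(c,u,v,z):
    o,d=ray(c,u,v); return o+d*(z-o[2])/d[2]
def proj(c,X):
    x=np.array(c['R'])@np.array(X)+np.array(c['t']); q=x[:2]/x[2]; q=q*(1+c['k1']*(q@q))
    return np.array([c['fx']*q[0]+c['cx'],c['fy']*q[1]+c['cy']])
def cam(n,f=None):
    c=vision.camera(n)
    if f: cv2.imwrite('pics/'+f,c['pixels'][:,:,::-1])
    return c
E
python3 - <<'E'
from h import *
import pickle
for n in('scene','top'):
    c=cam(n,n+'0.png'); pickle.dump(c,open(n+'0.pkl','wb')); print(n,c['fx'],c['k1'],-np.array(c['R']).T@c['t'])
o=manip.get_obs(); print(o)
E
```

```text
scene 437.4390436185908 -0.0768075480237239 [0.20029779 0.3195301  0.93851668]
top 476.59913833367136 0.04106885831038101 [ 0.52940115 -0.06060317  1.03300422]
{'clock': 0.1, 'joint_pos': array([-1.22259475,  0.33278989, -0.064693  ,  1.46083436,  0.02158143,
        1.34990183, -0.088504  ]), 'joint_velocities': array([-3.53559398e-05, -6.42945641e-04,  1.88040323e-03, -1.55839571e-03,
        2.50358015e-04,  3.64357015e-04,  1.41243603e-03]), 'tau': array([ 1.49610019e-03, -6.26738906e+01,  4.89488442e-02, -3.92433178e+01,
        1.62364781e-02,  6.70727750e-03,  6.52016638e-06]), 'position': array([0.22634441, 0.58217775, 0.1956182 ]), 'ee_rot': array([ 1.84338450e-01,  9.82862631e-01, -6.12237228e-04, -9.45301210e-05]), 'ft_force': array([0.87854054, 0.4412547 , 0.11003724]), 'torque': array([ 0.00740392, -0.00093743, -0.00811815]), 'grasp_force': 0.0, 'grip_width': 0.999440402502441}
```

View pics/scene0.png

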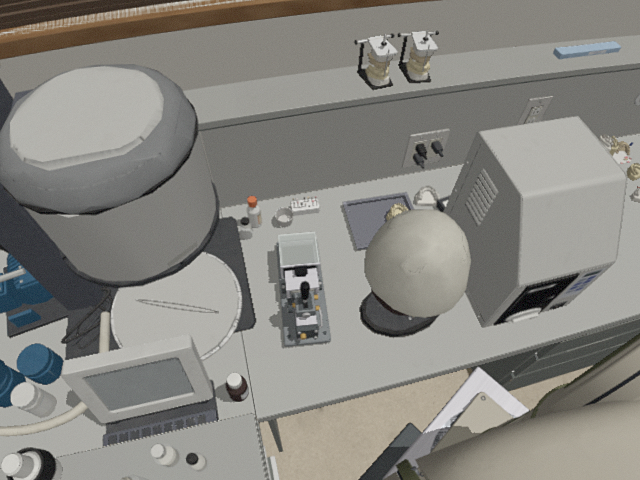

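View pics/top0.png

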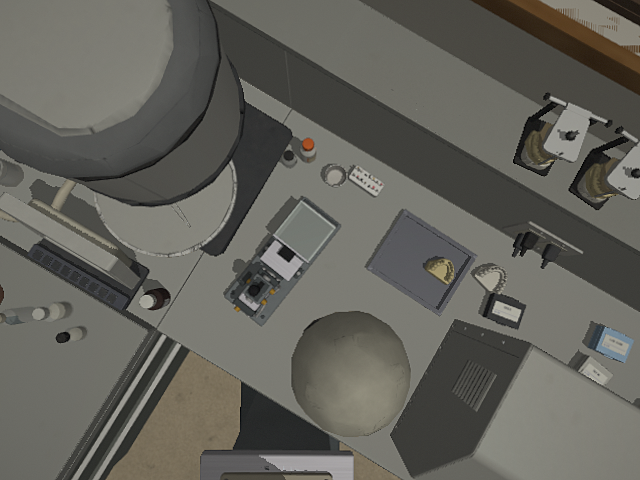

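The scene view shows the ejector at about (303,290), with its guard at (297,250) and lever at (305,290). The cup is at (284,215), the bottle at (236,388), and the tray at (380,220), partly hidden. In the top view the guard is at (303,228), the lever at (255,290), the tray at (420,260) with the cream cast at (440,268), the cup at (334,175) and the bottle at (152,298).

Run:
```python
from h import *
import pickle
T=pickle.load(open('top0.pkl','rb'));S=pickle.load(open('scene0.pkl','rb'))
for X in [(0,0,0),(.226,.583,.196),(.5,0,0),(.5,.2,0),(0.7,0,0)]: print(X,proj(T,X).round(),proj(S,X).round())
for n,u,v,z in [('lever',255,288,.16),('guardfar',322,218,.076),('cup',334,175,.03),('bottle',150,299,.098),('tray',420,260,.0145),('opp',440,268,.03),('dome',350,375,.1)]: print(n,onz(T,u,v,z).round(3))
a=T['pixels'][180:335,210:485,::-1]; b=S['pixels'][190:360,220:440,::-1]
a=cv2.resize(a,None,fx=2.9,fy=2.9,interpolation=cv2.INTER_CUBIC);cv2.imwrite('pics/a.png',a)
cv2.imwrite('pics/b.png',cv2.resize(b,None,fx=3.5,fy=3.5,interpolation=cv2.INTER_CUBIC))
```

```text
(0, 0, 0) [275. 530.] [493. 473.]
(0.226, 0.583, 0.196) [-90. 454.] [148. 655.]
(0.5, 0, 0) [280. 285.] [315. 307.]
(0.5, 0.2, 0) [186. 284.] [250. 365.]
(0.7, 0, 0) [282. 193.] [260. 255.]
lever [0.498 0.036 0.16 ]
guardfar [ 0.638 -0.087  0.076]
cup [ 0.735 -0.112  0.03 ]
bottle [0.473 0.244 0.098]
tray [ 0.558 -0.299  0.014]
opp [ 0.541 -0.338  0.03 ]
dome [ 0.333 -0.144  0.1  ]
```

View pics/a.png

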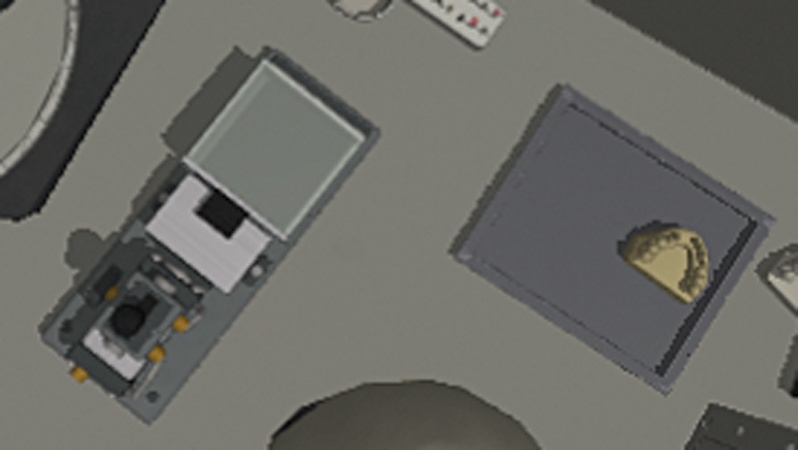

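View pics/b.png

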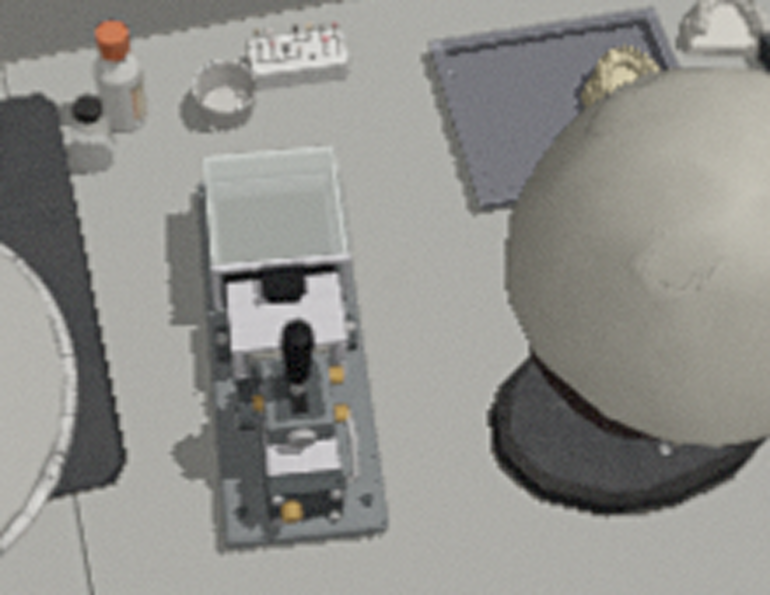

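Crops: the top view shows the lever knob at crop (129,317), the pad at (222,211), the plate ends at mid (324,87) and (96,377), and the tray corners. In the scene crop the lever top is at (299,330), the pad at (284,284) and the near plate corners at (222,550) and (387,535). A large dome on a black disk stands to the right of the ejector and is an obstacle.

Run:
```python
from h import *
import pickle
from scipy.optimize import least_squares
T=pickle.load(open('top0.pkl','rb'));S=pickle.load(open('scene0.pkl','rb'))
A=lambda x,y:(210+(x-1)/2.9,180+(y-1)/2.9); B=lambda x,y:(220+(x-1)/3.5,190+(y-1)/3.5)
P=[(T,A(129,317),(-73,0,174)),(T,A(222,211),(15,0,75)),(S,B(284,284),(15,0,75)),
(T,A(185,157),(31,45,76)),(T,A(285,240),(31,-45,76)),(S,B(211,268),(31,45,76)),(S,B(347,255),(31,-45,76)),
(S,B(222,550),(-137,52,0)),(S,B(387,535),(-137,-52,0)),(T,A(150,422),(-137,-52,5)),(T,A(42,332),(-137,52,5))]
def M(p,X):
    X=np.array(X)/1000;c,s=np.cos(p[2]),np.sin(p[2]);return np.array([p[0]+c*X[0]-s*X[1],p[1]+s*X[0]+c*X[1],X[2]])
f=lambda p:np.concatenate([proj(c,M(p,X))-uv for c,uv,X in P])
r=least_squares(f,[.55,0,-.7],loss='soft_l1')
print('ej',r.x.round(4),np.degrees(r.x[2]));print(f(r.x).reshape(-1,2).round(1).tolist())
for n,X in [('grip',(-73,0,152)),('pad',(15,0,75)),('cast',(50,0,20))]: print(n,M(r.x,X).round(4))
for c,X in((T,A),(S,B)):pass
# tray: rim outer corners at top z 14.5
co=[(562,86),(775,218),(665,392),(452,255)]
W=np.array([onz(T,*A(*q),.0145) for q in co]);print(W.round(4).tolist(),np.linalg.norm(W-np.roll(W,-1,0),axis=1).round(4),W.mean(0).round(4))
for n,q in [('far-left',(434,45)),('far-right',(655,12)),('near-left',(477,208))]: print(n,onz(S,*B(*q),.0145).round(4))
print('opp',onz(T,*A(672,262),.02).round(3),'cup',onz(T,334,175,.03).round(3),onz(S,284,217,.03).round(3))
# dome triangulation
o1,d1=ray(T,351,375);o2,d2=ray(S,417,262)
s=np.linalg.lstsq(np.c_[d1,-d2],o2-o1,rcond=None)[0];print('dome',o1+d1*s[0],o2+d2*s[1],'rad',59/T['fx']*s[0])
o=manip.get_obs();print(Ro.from_quat(o['ee_rot']).as_matrix().round(3))
```

```text
ej [ 0.554  -0.0061 -0.6657] -38.14440987133593
[[-1.9, 0.3], [-0.2, 0.7], [-0.3, -1.1], [0.2, -1.0], [0.5, -1.4], [0.3, -1.1], [0.6, -0.7], [0.7, 0.8], [-0.1, 0.6], [-0.1, 0.1], [-0.6, 0.3]]
grip [0.4966 0.039  0.152 ]
pad [ 0.5658 -0.0154  0.075 ]
cast [ 0.5934 -0.037   0.02  ]
[[0.6662, -0.2637, 0.0145], [0.5705, -0.4207, 0.0145], [0.4421, -0.339, 0.0145], [0.5397, -0.1827, 0.0145]] [0.1839 0.1522 0.1842 0.1502] [ 0.5546 -0.3015  0.0145]
far-left [ 0.6627 -0.2663  0.0145]
far-right [ 0.5653 -0.4175  0.0145]
near-left [ 0.5385 -0.1802  0.0145]
opp [ 0.537 -0.343  0.02 ] cup [ 0.735 -0.112  0.03 ] [ 0.729 -0.11   0.03 ]
dome [ 0.35846991 -0.13450125  0.22181604] [ 0.36145122 -0.13209034  0.22096819] rad 0.10303216343291549
[[-0.932  0.362 -0.   ]
 [ 0.362  0.932 -0.001]
 [-0.    -0.001 -1.   ]]
```

Request:
{"op": "move_arm", "data": {
  "motion": [
    [[0, 0, -0.02], [0, 0, 0.188], -1],
    [[0, 0, -0.02], [0, 0, 0.188], -1],
    [[-0.052, -0.0265, -0.002], [0, 0, 0], -1],
    [[-0.052, -0.0265, -0.002], [0, 0, 0], -1],
    [[-0.052, -0.0265, -0.002], [0, 0, 0], -1],
    [[-0.052, -0.0265, -0.002], [0, 0, 0], -1],
    [[-0.052, -0.0265, -0.002], [0, 0, 0], -1],
    [[-0.052, -0.0265, -0.002], [0, 0, 0], -1],
    [[-0.052, -0.0265, -0.002], [0, 0, 0], -1],
    [[-0.052, -0.0265, -0.002], [0, 0, 0], -1],
    [[-0.052, -0.0265, -0.002], [0, 0, 0], -1],
    [[-0.052, -0.0265, -0.002], [0, 0, 0], -1]
  ],
  "newtons": 40
}}

```text
clock: 1.3
position: [0.4105, 0.1834, 0.2412]
ee_rot: [0.327, 0.945, 0.0, -0.0]
ft_force: [0.0, -0.3, -0.6]
grip_width: 0.001
grasp_force: 0.0
```

```bash
cat >> h.py <<'E'
E0=np.array([.554,-.0061]);EY=-.6657
def ej(x,y,z):
    c,s=np.cos(EY),np.sin(EY);return np.array([E0[0]+(c*x-s*y)/1000,E0[1]+(s*x+c*y)/1000,z/1000])
def to(X,label=''):
    o=manip.get_obs();R=Ro.from_quat(o['ee_rot'])
    p=o['position']-[*E0,0];c,s=np.cos(EY),np.sin(EY)
    print(label,'tool d /.75:',(R.inv().apply(np.array(X)-o['position'])/.75).round(4),'ej now mm',(1000*np.array([c*p[0]+s*p[1],-s*p[0]+c*p[1],p[2]])).round(1),
     'tooly az',np.degrees(np.arctan2(*R.as_matrix()[[1,0],1])).round(2),'tilt',R.as_matrix()[:,2].round(3),'F',o['ft_force'].round(2),o['clock'])
E
python3 -c "
from h import *
to(ej(-112,0,235));to(ej(-112,0,140))
print(manip.get_obs()['joint_pos'])"
```

```text
tool d /.75: [-0.1572 -0.0806  0.0083] ej now mm [-229.9   60.5  241.2] tooly az 51.84 tilt [-0.  0. -1.] F [ 0.04 -0.31 -0.55] 1.3
 tool d /.75: [-0.1573 -0.0806  0.1349] ej now mm [-229.9   60.5  241.2] tooly az 51.84 tilt [-0.  0. -1.] F [ 0.04 -0.31 -0.55] 1.3
[-0.84004659 -0.09983308  0.29820002  1.83969299  0.02944595  1.397505
  0.35646839]
```

Request:
{"op": "move_arm", "data": {
  "motion": [
    [[-0.04, -0.0202, 0.002], [0, 0, 0], -1],
    [[-0.04, -0.0202, 0.002], [0, 0, 0], -1],
    [[-0.04, -0.0202, 0.002], [0, 0, 0], -1],
    [[-0.037, -0.02, 0.002], [0, 0, 0], -1],
    [[0, 0, 0.04], [0, 0, 0], -1],
    [[0, 0, 0.04], [0, 0, 0], -1],
    [[0, 0, 0.03], [0, 0, 0], -1],
    [[0, 0, 0.0165], [0, 0, 0], -1],
    [[0, 0, 0], [0, 0, 0], -1],
    [[0, 0, 0], [0, 0, 0], -1]
  ]
}}

```text
clock: 2.3
position: [0.4659, 0.0652, 0.1412]
ee_rot: [0.327, 0.945, 0.0, 0.0]
ft_force: [0.0, -0.5, -0.3]
grip_width: -0.001
grasp_force: 0.0
```

```bash
python3 -c "
from h import *
to(ej(-67,0,140))
S=cam('scene');T=cam('top')
a=cv2.resize(S['pixels'][190:360,220:390,::-1],None,fx=3,fy=3);b=cv2.resize(T['pixels'][180:350,200:310,::-1],None,fx=2,fy=3)
cv2.imwrite('pics/c.png',np.hstack([a,b]))"
```

```text
tool d /.75: [-0.0617 -0.0021  0.0016] ej now mm [-113.3    1.6  141.2] tooly az 51.84 tilt [ 0.001  0.    -1.   ] F [ 0.03 -0.46 -0.25] 2.3
```

View pics/c.png

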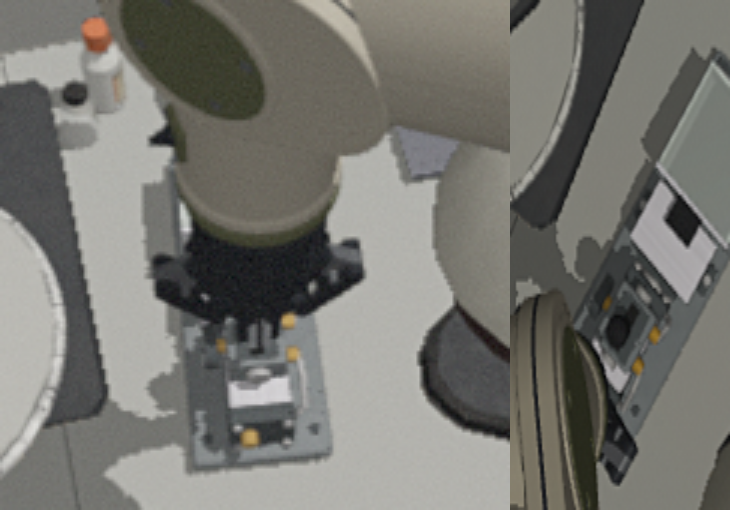

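The gripper stands behind the lever with its fingers shut. The lever is still upright in the top part, at (620,325). Now pushing.

Request:
{"op": "move_arm", "data": {
  "motion": [
    [[-0.02, -0.001, 0.001], [0, 0, 0], -1],
    [[-0.012, -0.001, 0], [0, 0, 0], -1],
    [[-0.01, 0, 0], [0, 0, 0], -1],
    [[-0.01, 0, 0], [0, 0, 0], -1],
    [[-0.009, 0, 0], [0, 0, 0], -1],
    [[0, 0, 0], [0, 0, 0], -1],
    [[0, 0, 0], [0, 0, 0], -1]
  ]
}}

```text
clock: 3.1
position: [0.5004, 0.0356, 0.1395]
ee_rot: [0.327, 0.945, -0.0, -0.0]
ft_force: [-0.5, 0.2, -0.1]
grip_width: -0.001
grasp_force: 0.0
```

```bash
python3 -c "
from h import *
to(ej(-67,0,140))"
```

```text
tool d /.75: [-0.0011  0.0004 -0.0006] ej now mm [-67.9  -0.3 139.5] tooly az 51.82 tilt [-0. -0. -1.] F [-0.54  0.23 -0.09] 3.1
```

```bash
python3 -c "
from h import *
S=cam('scene');T=cam('top')
a=cv2.resize(S['pixels'][220:350,240:350,::-1],None,fx=4,fy=4);b=cv2.resize(T['pixels'][190:320,230:320,::-1],None,fx=4,fy=4)
cv2.imwrite('pics/d.png',np.hstack([a,b]))"
```

```text
(no output)
```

View pics/d.png

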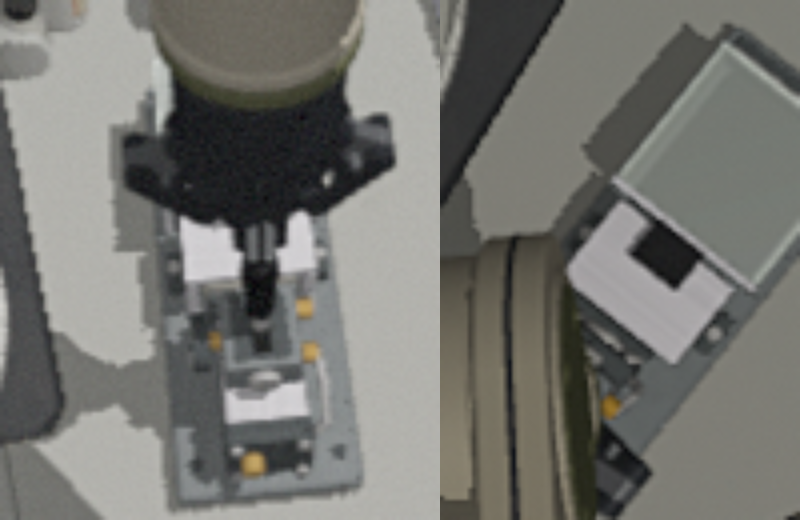

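```bash
python3 -c "
from h import *
S=cam('scene')
f=lambda X:((proj(S,X)-[240,220])*4).round()
p=manip.get_obs()['position']
print('tcp',f(p),f(p+[0,0,.05]),f(p+[0,0,.09]))
for x in (-73,): print('lever up',f(ej(x,0,126)),f(ej(x,0,174)))
a=.4;print('tilt',f(ej(-73+54*np.sin(a),0,72+54*np.cos(a))),f(ej(-73+102*np.sin(a),0,72+102*np.cos(a))))
p=np.array([.4659,.0652,.1412]);f=lambda X:((proj(S,X)-[220,190])*3).round();print('old tcp in c',f(p),f(p+[0,0,.05]))
a=cv2.imread('pics/scene0.png')[270:310,290:322];b=S['pixels'][270:310,290:322,::-1]
print(cv2.norm(a,b)); cv2.imwrite('pics/e.png',cv2.resize(np.hstack([a,b]),None,fx=12,fy=12))"
```

```text
tcp [256. 277.] [256. 229.] [256. 188.]
lever up [257. 297.] [257. 253.]
tilt [253. 265.] [249. 192.]
old tcp in c [256. 357.] [256. 324.]
3223.730913088126
```

View pics/e.png

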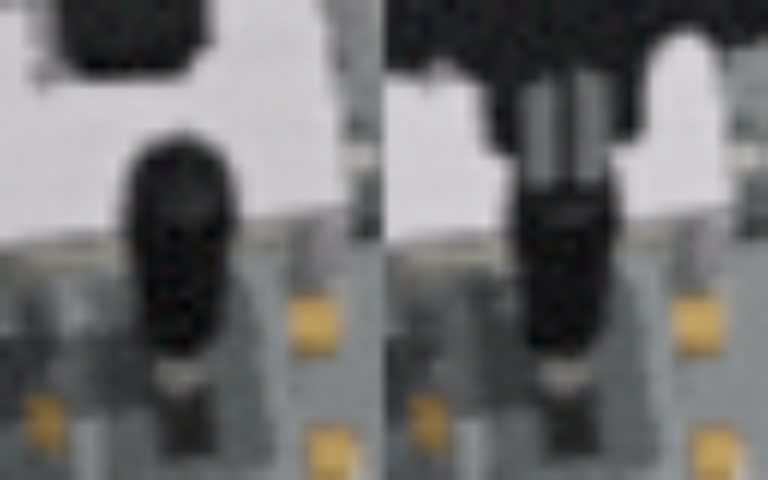

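Request:
{"op": "move_arm", "data": {
  "motion": [
    [[0, 0, 0], [0, 0, 0], -1],
    [[0, 0, 0], [0, 0, 0], -1],
    [[0, 0, 0], [0, 0, 0], -1],
    [[0, 0, 0], [0, 0, 0], -1],
    [[0, 0, 0], [0, 0, 0], -1]
  ]
}}

```text
clock: 3.75
position: [0.5005, 0.0356, 0.1397]
ee_rot: [0.327, 0.945, 0.0, -0.0]
ft_force: [0.9, -0.3, -0.3]
grip_width: 0.002
grasp_force: 0.0
```

```bash
python3 -c "
from h import *
T=cam('top','top1.png');S=cam('scene','scene1.png')
for n,C,z in (('top',T,50),('scene',S,50)):
    a=cv2.imread('pics/%s0.png'%n).astype(int);b=cv2.imread('pics/%s1.png'%n).astype(int)
    for x in range(26,90,8):
        u,v=proj(C,ej(x,0,z)).round().astype(int); print(n,x,(u,v),abs(a-b).sum(2)[v-1:v+2,u-1:u+2].mean().round(1),b[v,u])
for a in(0,.2,.4):print(a,proj(T,ej(-73+102*np.sin(a),0,72+102*np.cos(a))).round())
to(ej(-67,0,140))"
```

```text
top 26 (np.int64(290), np.int64(249)) 5.4 [61 60 59]
top 34 (np.int64(292), np.int64(246)) 4.8 [116 123 117]
top 42 (np.int64(295), np.int64(243)) 3.8 [116 122 116]
top 50 (np.int64(297), np.int64(240)) 3.4 [116 122 118]
top 58 (np.int64(300), np.int64(237)) 4.6 [115 121 118]
top 66 (np.int64(302), np.int64(234)) 4.6 [117 124 119]
top 74 (np.int64(305), np.int64(231)) 5.0 [116 122 118]
top 82 (np.int64(307), np.int64(228)) 5.0 [114 121 116]
scene 26 (np.int64(300), np.int64(271)) 15.3 [32 29 28]
scene 34 (np.int64(300), np.int64(268)) 21.8 [35 29 30]
scene 42 (np.int64(300), np.int64(265)) 303.3 [35 36 31]
scene 50 (np.int64(299), np.int64(262)) 390.6 [19 17 13]
scene 58 (np.int64(299), np.int64(259)) 392.0 [30 26 20]
scene 66 (np.int64(299), np.int64(256)) 378.9 [34 30 26]
scene 74 (np.int64(298), np.int64(254)) 377.4 [36 33 28]
scene 82 (np.int64(298), np.int64(251)) 383.1 [34 27 27]
0 [252. 289.]
0.2 [260. 280.]
0.4 [267. 272.]
 tool d /.75: [-0.001   0.0003 -0.0004] ej now mm [-67.8  -0.2 139.7] tooly az 51.83 tilt [ 0.  0. -1.] F [ 0.67 -0.39 -0.7 ] 3.85
```

No force and no ram motion, so the fingers seem to be passing over the handle. I'll retreat, go lower behind the handle and push again, watching the force.

Request:
{"op": "move_arm", "data": {
  "motion": [
    [[0.02, 0, 0], [0, 0, 0], -1],
    [[0.03, 0, 0], [0, 0, 0], -1],
    [[0.012, 0, 0], [0, 0, 0], -1],
    [[0, 0, 0], [0, 0, 0], -1],
    [[0, 0, 0], [0, 0, 0], -1]
  ]
}}

```text
clock: 4.35
position: [0.4645, 0.064, 0.1399]
ee_rot: [0.327, 0.945, 0.0, 0.0]
ft_force: [-0.3, -0.3, 0.0]
grip_width: -0.005
grasp_force: 0.0
```

```bash
python3 -c "
from h import *
S=cam('scene','scene2.png')
f=lambda X:((proj(S,X)-[270,260])*10).round()
p=manip.get_obs()['position'];print(f(p),f(p+[0,0,.03]),f(p+ej(-8,0,0)-ej(0,0,0)))
b=S['pixels'][260:330,270:345,::-1]; a=cv2.imread('pics/scene1.png')[260:330,270:345]
cv2.imwrite('pics/f.png',cv2.resize(b,None,fx=10,fy=8))
to(ej(-112,0,112))"
```

```text
[363. 493.] [364. 428.] [367. 530.]
 tool d /.75: [-0.0019  0.0003  0.0371] ej now mm [-113.4   -0.3  139.8] tooly az 51.8 tilt [ 0.001 -0.    -1.   ] F [0.27 0.61 0.6 ] 4.4
```

View pics/f.png

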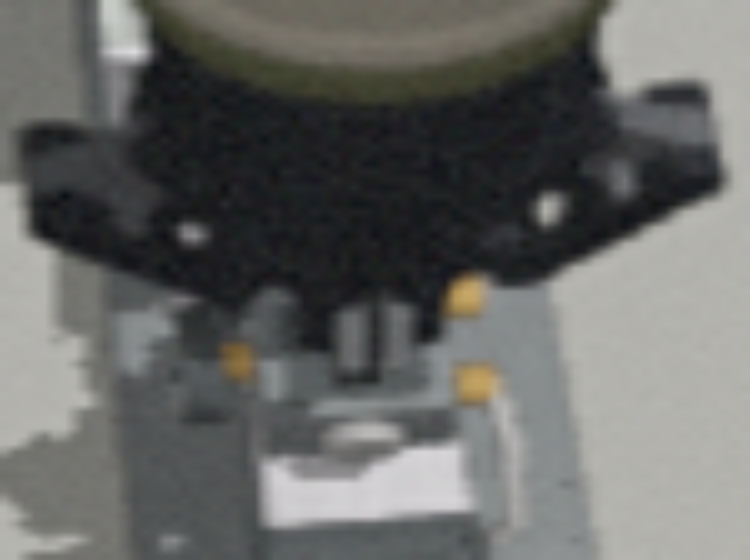

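The fingertips are the grey ends at about (372,380), somewhat higher than the reported TCP would project. Going lower.

Request:
{"op": "move_arm", "data": {
  "motion": [
    [[0, 0, 0.02], [0, 0, 0], -1],
    [[0, 0, 0.017], [0, 0, 0], -1],
    [[-0.015, 0, 0], [0, 0, 0], -1],
    [[-0.008, 0, 0], [0, 0, 0], -1],
    [[-0.008, 0, 0], [0, 0, 0], -1],
    [[-0.006, 0, 0], [0, 0, 0], -1],
    [[0, 0, 0], [0, 0, 0], -1]
  ]
}}

```text
clock: 5.1
position: [0.4863, 0.0468, 0.1122]
ee_rot: [0.327, 0.945, 0.0, 0.0]
ft_force: [-2.0, 1.1, 0.9]
grip_width: -0.001
grasp_force: 1.1
```

```bash
python3 -c "
from h import *
to(ej(-67,0,112))
for i in range(3):
  S=cam('scene'); print(manip.get_obs()['ft_force'].round(2))
cv2.imwrite('pics/g.png',cv2.resize(S['pixels'][260:330,270:345,::-1],None,fx=8,fy=8))"
```

```text
tool d /.75: [-0.0252  0.0003  0.0003] ej now mm [-85.9  -0.2 112.2] tooly az 51.8 tilt [ 0.  0. -1.] F [-2.    1.14  0.9 ] 5.1
[-2.31 -0.4   0.92]
[-1.64  0.52  1.53]
[-1.46  0.19  0.77]
```

View pics/g.png

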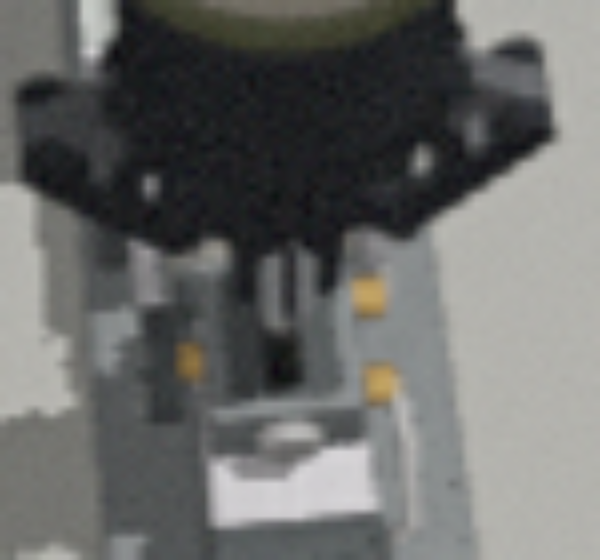

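Now touching: the lever is hidden behind the fingertips, and about 2 N pushes back. Pushing further.

Request:
{"op": "move_arm", "data": {
  "motion": [
    [[-0.006, 0, 0], [0, 0, 0], -1],
    [[-0.004, 0, 0], [0, 0, 0], -1],
    [[0, 0, 0], [0, 0, 0], -1],
    [[0, 0, 0], [0, 0, 0], -1]
  ]
}}

```text
clock: 5.65
position: [0.4921, 0.0424, 0.112]
ee_rot: [0.327, 0.945, 0.0, 0.0]
ft_force: [0.7, -0.4, -0.2]
grip_width: 0.002
grasp_force: 0.2
```

```bash
cat > chk.py <<'E'
from h import *
T=cam('top');F=[]
for i in range(4):
    T=cam('top');F.append(manip.get_obs()['ft_force'])
F=np.mean(F,0);print('F along ej x',(F[:2]@[np.cos(EY),np.sin(EY)]).round(2),F.round(2))
a=cv2.imread('pics/top0.png').astype(int);b=T['pixels'][:,:,::-1].astype(int);d=abs(a-b).sum(2)
print([(x,int(d[v-1:v+2,u-1:u+2].mean())) for x in range(26,100,6) for u,v in [proj(T,ej(x,0,45)).round().astype(int)]])
to(ej(-67,0,112))
E
python3 chk.py
```

```text
F along ej x -0.88 [-0.45  0.85  0.33]
[(26, 4), (32, 5), (38, 5), (44, 6), (50, 6), (56, 5), (62, 5), (68, 4), (74, 5), (80, 6), (86, 5), (92, 4), (98, 4)]
 tool d /.75: [-0.0161  0.0002 -0.    ] ej now mm [-79.1  -0.2 112. ] tooly az 51.83 tilt [ 0.  0. -1.] F [-1.73  2.52  1.07] 5.9
```

Request:
{"op": "move_arm", "data": {
  "motion": [
    [[-0.006, 0, 0], [0, 0, 0], -1],
    [[-0.006, 0, 0], [0, 0, 0], -1],
    [[0, 0, 0], [0, 0, 0], -1],
    [[0, 0, 0], [0, 0, 0], -1],
    [[0, 0, 0], [0, 0, 0], -1],
    [[0, 0, 0], [0, 0, 0], -1]
  ]
}}

```text
clock: 6.5
position: [0.4982, 0.0373, 0.1115]
ee_rot: [0.327, 0.945, -0.0, -0.001]
ft_force: [-3.3, 3.9, -2.2]
grip_width: 0.002
grasp_force: 2.3
```

```bash
python3 chk.py; python3 -c "
from h import *
S=cam('scene');cv2.imwrite('pics/i.png',cv2.resize(S['pixels'][250:320,270:345,::-1],None,fx=8,fy=8))"
```

```text
F along ej x -5.06 [-3.76  3.4  -2.19]
[(26, 4), (32, 18), (38, 5), (44, 6), (50, 4), (56, 5), (62, 5), (68, 5), (74, 5), (80, 7), (86, 5), (92, 4), (98, 4)]
 tool d /.75: [-0.0049  0.0004 -0.0006] ej now mm [-70.7  -0.3 111.5] tooly az 51.85 tilt [-0.001  0.    -1.   ] F [-4.    2.18 -1.62] 6.75
```

View pics/i.png

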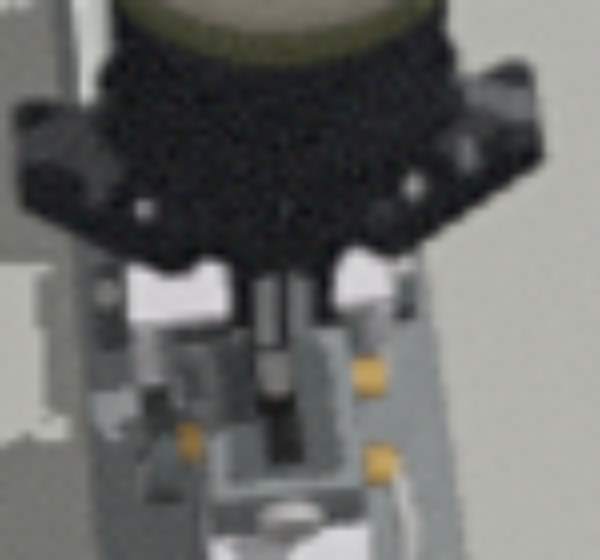

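That was my tenth and last picture. It shows the lever leaning, with the silver neck now at (272,370), and about 5 N pushing back. Pushing a little more and holding; I'll check progress numerically from here.

Request:
{"op": "move_arm", "data": {
  "motion": [
    [[-0.004, 0, 0], [0, 0, 0], -1],
    [[0, 0, 0], [0, 0, 0], -1],
    [[0, 0, 0], [0, 0, 0], -1],
    [[0, 0, 0], [0, 0, 0], -1],
    [[0, 0, 0], [0, 0, 0], -1],
    [[0, 0, 0], [0, 0, 0], -1]
  ]
}}

```text
clock: 7.4
position: [0.5004, 0.0355, 0.1114]
ee_rot: [0.327, 0.945, -0.0, -0.001]
ft_force: [-4.0, 3.5, -1.5]
grip_width: -0.001
grasp_force: 2.6
```

```bash
python3 chk.py
```

```text
F along ej x -5.53 [-4.25  3.53 -2.02]
[(26, 4), (32, 58), (38, 72), (44, 66), (50, 26), (56, 4), (62, 6), (68, 4), (74, 5), (80, 6), (86, 4), (92, 4), (98, 4)]
 tool d /.75: [-0.0012  0.0005 -0.0007] ej now mm [-67.9  -0.4 111.4] tooly az 51.86 tilt [-0.002  0.    -1.   ] F [-4.19  3.27 -2.19] 7.65
```

The cast is coming out. Holding.

Request:
{"op": "move_arm", "data": {
  "motion": [
    [[0, 0, 0], [0, 0, 0], -1],
    [[0, 0, 0], [0, 0, 0], -1],
    [[0, 0, 0], [0, 0, 0], -1],
    [[0, 0, 0], [0, 0, 0], -1],
    [[0, 0, 0], [0, 0, 0], -1],
    [[0, 0, 0], [0, 0, 0], -1],
    [[0, 0, 0], [0, 0, 0], -1],
    [[0, 0, 0], [0, 0, 0], -1],
    [[0, 0, 0], [0, 0, 0], -1],
    [[0, 0, 0], [0, 0, 0], -1],
    [[0, 0, 0], [0, 0, 0], -1],
    [[0, 0, 0], [0, 0, 0], -1]
  ]
}}

```text
clock: 8.85
position: [0.5004, 0.0355, 0.1115]
ee_rot: [0.327, 0.945, -0.0, -0.001]
ft_force: [-4.3, 2.3, -1.7]
grip_width: 0.004
grasp_force: 2.6
```

```bash
python3 chk.py
```

```text
F along ej x -6.06 [-4.59  3.96 -1.69]
[(26, 3), (32, 62), (38, 82), (44, 81), (50, 80), (56, 74), (62, 65), (68, 55), (74, 5), (80, 6), (86, 5), (92, 5), (98, 5)]
 tool d /.75: [-0.0012  0.0005 -0.0007] ej now mm [-67.9  -0.4 111.5] tooly az 51.86 tilt [-0.002  0.    -1.   ] F [-5.26  4.42 -1.88] 9.1
```

Request:
{"op": "move_arm", "data": {
  "motion": [
    [[0, 0, 0], [0, 0, 0], -1],
    [[0, 0, 0], [0, 0, 0], -1],
    [[0, 0, 0], [0, 0, 0], -1],
    [[0, 0, 0], [0, 0, 0], -1],
    [[0, 0, 0], [0, 0, 0], -1],
    [[0, 0, 0], [0, 0, 0], -1],
    [[0, 0, 0], [0, 0, 0], -1],
    [[0, 0, 0], [0, 0, 0], -1],
    [[0, 0, 0], [0, 0, 0], -1],
    [[0, 0, 0], [0, 0, 0], -1],
    [[0, 0, 0], [0, 0, 0], -1],
    [[0, 0, 0], [0, 0, 0], -1]
  ]
}}

```text
clock: 10.3
position: [0.5004, 0.0355, 0.1115]
ee_rot: [0.327, 0.945, -0.0, -0.001]
ft_force: [-4.2, 3.6, -2.4]
grip_width: 0.002
grasp_force: 2.6
```

```bash
python3 chk.py
```

```text
F along ej x -5.87 [-4.24  4.1  -1.64]
[(26, 3), (32, 60), (38, 82), (44, 80), (50, 81), (56, 73), (62, 65), (68, 55), (74, 4), (80, 7), (86, 5), (92, 5), (98, 4)]
 tool d /.75: [-0.0012  0.0005 -0.0008] ej now mm [-67.9  -0.4 111.4] tooly az 51.86 tilt [-0.002  0.    -1.   ] F [-4.13  3.89 -1.66] 10.55
```

Request:
{"op": "move_arm", "data": {
  "motion": [
    [[0, 0, 0], [0, 0, 0], -1],
    [[0, 0, 0], [0, 0, 0], -1],
    [[0, 0, 0], [0, 0, 0], -1],
    [[0, 0, 0], [0, 0, 0], -1],
    [[0, 0, 0], [0, 0, 0], -1],
    [[0, 0, 0], [0, 0, 0], -1],
    [[0, 0, 0], [0, 0, 0], -1],
    [[0, 0, 0], [0, 0, 0], -1],
    [[0, 0, 0], [0, 0, 0], -1],
    [[0, 0, 0], [0, 0, 0], -1]
  ]
}}

```text
clock: 11.55
position: [0.5004, 0.0355, 0.1115]
ee_rot: [0.327, 0.945, -0.0, -0.001]
ft_force: [-4.3, 4.4, -1.0]
grip_width: -0.001
grasp_force: 2.6
```

```bash
python3 chk.py
```

```text
F along ej x -5.81 [-4.59  3.55 -2.16]
[(26, 3), (32, 62), (38, 82), (44, 82), (50, 81), (56, 74), (62, 64), (68, 55), (74, 4), (80, 6), (86, 5), (92, 4), (98, 5)]
 tool d /.75: [-0.0012  0.0005 -0.0008] ej now mm [-67.9  -0.4 111.4] tooly az 51.86 tilt [-0.002  0.    -1.   ] F [-4.47  4.03 -1.77] 11.8
```

The cast front is steady at about x = 71 mm, so it's fully ejected. Releasing the lever, then going up and over to the pad.

Request:
{"op": "move_arm", "data": {
  "motion": [
    [[0.03, 0, 0], [0, 0, 0], -1],
    [[0.03, 0, 0], [0, 0, 0], -1],
    [[0, 0, -0.06], [0, 0, 0], -1],
    [[0, 0, -0.06], [0, 0, 0], -1],
    [[0, 0, -0.06], [0, 0, 0], -1],
    [[-0.06, 0, 0], [0, 0, 0], -1],
    [[-0.06, 0, 0], [0, 0, 0], -1],
    [[-0.05, 0, 0], [0, 0, 0], -1],
    [[0, 0, 0], [0, 0, 0], -1],
    [[0, 0, 0], [0, 0, 0], -1]
  ]
}}

```text
clock: 12.8
position: [0.5664, -0.0171, 0.2466]
ee_rot: [0.328, 0.945, -0.001, 0.0]
ft_force: [0.4, -0.1, -0.7]
grip_width: 0.005
grasp_force: 0.0
```

```bash
python3 -c "
from h import *
S=cam('scene','scene3.png');T=cam('top','top3.png')
for n,C in(('scene',S),('top',T)):
  d=abs(cv2.imread('pics/%s0.png'%n).astype(int)-C['pixels'][:,:,::-1].astype(int)).sum(2)
  for z in (130,150,172): u,v=proj(C,ej(-73,0,z)).round().astype(int);print(n,z,u,v,d[v-2:v+3,u-2:u+3].mean(),C['pixels'][v,u])
to(ej(15,0,95))"
```

```text
scene 130 304 293 19.48 [11 14 15]
scene 150 304 289 16.96 [14 17 21]
scene 172 304 284 18.64 [37 38 40]
top 130 255 288 280.12 [127 121 104]
top 150 254 289 270.76 [128 121 105]
top 172 252 289 271.64 [127 122 105]
 tool d /.75: [1.000e-04 1.000e-04 2.027e-01] ej now mm [ 1.51e+01 -1.00e-01  2.47e+02] tooly az 51.86 tilt [ 0.  0. -1.] F [ 0.66  0.39 -0.35] 12.9
```

Request:
{"op": "move_arm", "data": {
  "motion": [
    [[0, 0, 0.05], [0, 0, 0], -1],
    [[0, 0, 0.05], [0, 0, 0], -1],
    [[0, 0, 0.05], [0, 0, 0], -1],
    [[0, 0, 0.04], [0, 0, 0], -1],
    [[0, 0, 0.01], [0, 0, 0], -1],
    [[0, 0, 0.006], [0, 0, 0], -1],
    [[0, 0, 0.006], [0, 0, 0], -1],
    [[0, 0, 0.006], [0, 0, 0], -1],
    [[0, 0, 0], [0, 0, 0], -1]
  ]
}}

```text
clock: 13.8
position: [0.5663, -0.0157, 0.0838]
ee_rot: [0.327, 0.945, 0.0, 0.0]
ft_force: [-0.0, -0.2, -0.4]
grip_width: 0.001
grasp_force: 0.0
```

```bash
python3 -c "
from h import *
S=cam('scene')
p=manip.get_obs()['position'];b=S['pixels'].astype(int)
u,v=proj(S,p);print(u,v, proj(S,p+[0,0,.03]))
u=int(round(u));v=int(round(v))
for r in range(v-16,v+12,2):print(r,b[r,u-6:u+7].mean(1).round().astype(int))
to(ej(15,0,75))"
```

```text
300.5361922921502 267.5306845277879 [300.41639794 260.66268461]
252 [32 37 36 24 18 31 39 31 36 21 29 29 48]
254 [50 30 34 41 71 73 53 81 71 41 30 33 98]
256 [ 70  18  33  96 114  84  45  98 119  78  28  41 104]
258 [ 91  31  40  93 112  81  47  95 114  78  34  25 100]
260 [137  67  52  89 108  79  43  95 110 125 121 121 159]
262 [193 193 190 144 110  88  55  96 117 165 189 196 195]
264 [176 172 172 164 163 157 140 153 175 185 185 186 201]
266 [ 56  41  52  43  34  17  27  34  36  45  38  46 109]
268 [ 25  25  29  18  24  33  22  31  25  36  36  43 123]
270 [ 27  23  24  22  23  18  31  31  27  28  25  44 140]
272 [ 38  21  20  28  32  29  32  33  36  37  24  37 128]
274 [ 61  19  27  35  33  34  32  20  24   7  44 126 185]
276 [140 114  88  79  87  88 100 103 100 125 162 205 211]
278 [212 213 213 213 212 214 213 214 215 213 212 211 209]
 tool d /.75: [0.0009 0.     0.0119] ej now mm [15.7 -0.  83.9] tooly az 51.84 tilt [ 0.001  0.    -1.   ] F [ 0.03 -0.13  0.71] 13.85
```

Request:
{"op": "move_arm", "data": {
  "motion": [
    [[0, 0, 0.006], [0, 0, 0], -1],
    [[0, 0, 0.006], [0, 0, 0], -1],
    [[0, 0, 0], [0, 0, 0], -1]
  ]
}}

```text
clock: 14.15
position: [0.5656, -0.0159, 0.0737]
ee_rot: [0.327, 0.945, -0.0, -0.0]
ft_force: [0.2, 0.1, -0.7]
grip_width: 0.003
grasp_force: 0.0
```

Request:
{"op": "move_arm", "data": {
  "motion": [
    [[0, 0, 0.005], [0, 0, 0], -1],
    [[0, 0, 0.003], [0, 0, 0], -1],
    [[0, 0, 0], [0, 0, 0], -1]
  ]
}}

```text
clock: 14.45
position: [0.5658, -0.0159, 0.068]
ee_rot: [0.327, 0.945, -0.0, -0.0]
ft_force: [0.1, 0.1, 0.0]
grip_width: 0.001
grasp_force: 0.0
```

Request:
{"op": "move_arm", "data": {
  "motion": [
    [[0, 0, 0.005], [0, 0, 0], -1],
    [[0, 0, 0.003], [0, 0, 0], -1],
    [[0, 0, 0], [0, 0, 0], -1]
  ]
}}

```text
clock: 14.75
position: [0.5657, -0.0159, 0.062]
ee_rot: [0.327, 0.945, -0.0, -0.0]
ft_force: [-0.1, -0.0, 0.4]
grip_width: -0.001
grasp_force: 0.0
```

```bash
python3 -c "
from h import *
S=cam('scene')
p=manip.get_obs()['position'];b=S['pixels'].astype(int)
u,v=proj(S,p);print(u,v)
u=int(round(u));v=int(round(v))
for r in range(v-18,v+8,1):print(r,b[r,u-6:u+7].mean(1).round().astype(int))
to(ej(15,0,75))"
```

```text
300.77836603726956 272.3961079903748
254 [27 18 31 21 33 32 30 35 36 32 26 38 30]
255 [27 29 33 32 33 29 23 27 29 28 29 41 18]
256 [22 29 26 36 33 29 36 18 33 31 38 26 28]
257 [39 30 34 34 27 26 30 34 30 35 22 28 34]
258 [37 27 33 34 22 35 30 42 25 24 28 25 51]
259 [74 36 29 33 37 46 38 63 58 32 24 27 76]
260 [106  41  35  53  65  83  54  84 102  77  42  35  93]
261 [108  40  19  74 104  96  56  80 109  89  44  37 105]
262 [131  36  25  73 107  98  54  78 103  89  43  28 114]
263 [141  37  23  74 105  90  59  78 109  89  47  41 127]
264 [145  42  27  68 101  96  51  75 111  89  39  55 150]
265 [103  46  36  63 101  97  56  76 109  86  49  48 114]
266 [ 47  17  30  64 103  98  56  82 110  87  44  46 105]
267 [ 22   7  27  64 108  98  64  84 108  90  40  25 115]
268 [ 19  25  15  53  78  72  46  49  60  54  25  38 129]
269 [ 25  17  14  35  38  33  29  29  20  21  12  49 157]
270 [ 23  19  28  27  26  27  27  30  18  26  13  40 135]
271 [ 43  15  18  30  24  21  26  16  23  29  14  35 132]
272 [ 39  16  30  16  26  17  27  20  20  28  23  35 127]
273 [ 54  30  25  25  29  35  36  42  26  27  28  38 116]
274 [ 59  26  27  25  32  25  28  21  28   7  47 119 186]
275 [101  48  11   7  12  12  29  19  13  31  81 187 213]
276 [141 121  88  78  86  92 100 104 105 124 161 207 213]
277 [206 207 206 208 209 211 210 210 207 207 207 211 211]
278 [212 214 213 214 216 215 214 214 215 214 213 212 209]
279 [211 210 211 211 209 211 211 214 214 214 214 214 212]
 tool d /.75: [ 0.0005  0.0005 -0.017 ] ej now mm [15.4 -0.4 62.2] tooly az 51.83 tilt [-0.  0. -1.] F [0.14 0.15 0.34] 14.8
```

Request:
{"op": "move_arm", "data": {
  "motion": [
    [[0, 0, 0.005], [0, 0, 0], -1],
    [[0, 0, 0.004], [0, 0, 0], -1],
    [[0, 0, 0], [0, 0, 0], -1]
  ]
}}

```text
clock: 15.1
position: [0.5657, -0.0159, 0.0551]
ee_rot: [0.327, 0.945, -0.0, -0.0]
ft_force: [0.4, 0.1, 0.6]
grip_width: 0.001
grasp_force: 0.0
```

Request:
{"op": "move_arm", "data": {
  "motion": [
    [[0, 0, 0.004], [0, 0, 0], -1],
    [[0, 0, 0], [0, 0, 0], -1]
  ]
}}

```text
clock: 15.3
position: [0.5658, -0.0158, 0.0523]
ee_rot: [0.327, 0.945, -0.0, -0.0]
ft_force: [-0.2, -0.3, -0.7]
grip_width: 0.003
grasp_force: 0.0
```

Request:
{"op": "move_arm", "data": {
  "motion": [
    [[0, 0, 0.003], [0, 0, 0], -1],
    [[0, 0, 0], [0, 0, 0], -1]
  ]
}}

```text
clock: 15.5
position: [0.5659, -0.0159, 0.0502]
ee_rot: [0.327, 0.945, -0.0, -0.0]
ft_force: [0.7, 0.3, 0.2]
grip_width: 0.0
grasp_force: 0.0
```

Request:
{"op": "move_arm", "data": {
  "motion": [
    [[0, 0, 0.003], [0, 0, 0], -1],
    [[0, 0, 0], [0, 0, 0], -1]
  ]
}}

```text
clock: 15.7
position: [0.5658, -0.0158, 0.0479]
ee_rot: [0.327, 0.945, -0.0, -0.0]
ft_force: [-1.0, -0.3, 0.0]
grip_width: -0.004
grasp_force: 0.0
```

Request:
{"op": "move_arm", "data": {
  "motion": [
    [[0, 0, 0.003], [0, 0, 0], -1],
    [[0, 0, 0], [0, 0, 0], -1]
  ]
}}

```text
clock: 15.9
position: [0.5658, -0.0159, 0.0456]
ee_rot: [0.327, 0.945, -0.0, -0.0]
ft_force: [-0.9, 0.5, -0.0]
grip_width: -0.002
grasp_force: 0.0
```

Request:
{"op": "move_arm", "data": {
  "motion": [
    [[0, 0, 0.002], [0, 0, 0], -1],
    [[0, 0, 0], [0, 0, 0], -1]
  ]
}}

```text
clock: 16.1
position: [0.5659, -0.0159, 0.0442]
ee_rot: [0.327, 0.945, -0.0, -0.0]
ft_force: [-0.2, -1.6, 0.4]
grip_width: 0.001
grasp_force: 0.0
```

Request:
{"op": "move_arm", "data": {
  "motion": [
    [[0, 0, 0.002], [0, 0, 0], -1],
    [[0, 0, 0], [0, 0, 0], -1]
  ]
}}

```text
clock: 16.3
position: [0.5659, -0.0158, 0.0427]
ee_rot: [0.327, 0.945, 0.0, -0.0]
ft_force: [-0.4, 0.8, 0.8]
grip_width: 0.004
grasp_force: 0.0
```

Request:
{"op": "move_arm", "data": {
  "motion": [
    [[0, 0, 0.002], [0, 0, 0], -1],
    [[0, 0, 0], [0, 0, 0], -1]
  ]
}}

```text
clock: 16.5
position: [0.5659, -0.0159, 0.0412]
ee_rot: [0.327, 0.945, -0.0, -0.0]
ft_force: [-0.1, -0.3, 0.1]
grip_width: 0.003
grasp_force: 0.0
```

```bash
python3 -c "
from h import *
S=cam('scene')
p=manip.get_obs()['position'];b=S['pixels'].astype(int)
print(proj(S,p),proj(S,ej(15,0,75)),proj(S,ej(2,0,75)),proj(S,ej(28,0,75)))
for r in range(260,280,1):print(r,b[r,290:312].mean(1).round().astype(int))
to(ej(15,0,75))"
```

```text
[300.83737687 276.79650293] [300.59285195 269.77563622] [301.11808827 274.76134791] [300.07529447 264.85990228]
260 [31 36 30 33 32 30 30 35 35 40 29 24 28 38 35 31 33 30 32 33 22 27]
261 [26 27 32 17 25 28 29 33 39 27 28 31 26 27 28 34 35 33 40 59 74 60]
262 [ 26  25  45  58  40  28  28  34  31  28  37  33  25  29  28  34  30  40
 106 155 165 126]
263 [ 30  38 111 151 116  51  27  28  33  22  33  29  50  37  24  25  23  50
 143 159 161 193]
264 [ 51  81 151 170 157  96  41  27  29  37  65  51  67  62  40  29  33  80
 139 147 147 169]
265 [135 137 147 154 138  83  39  27  46  68  87  59  76 100  83  42  30  70
 116 118 111  96]
266 [142 136 150 135  89  47  15  35  62  97 100  63  78 110  92  49  26  71
 131 125 120  71]
267 [114 126 132 113  63  28  15  33  70 100  98  56  81 107  94  47  27  87
 140 138 131  90]
268 [121 130 136 112  60  28  23  32  65 107  96  53  76 105  89  50  32  83
 130 147 153 146]
269 [123 131 138 124  75  33  31  29  67 101 103  55  76 107  88  42  42  96
 140 192 205 203]
270 [133 136 142 144  91  32  29  26  70 103  99  49  81 111  92  46  27  79
 138 20
[... 294 characters left out ...]
]
274 [141 141 143 141 108  62  22  24  33  32  26  17  18  15   7  34  86 135
 187 207 209 206]
275 [141 139 141 146 136 102  49  19  13   9  12  21  28  20  30  81 187 207
 208 213 211 210]
276 [137 139 138 137 142 139 119  88  83  85  90 103 102 102 126 165 206 217
 216 211 211 211]
277 [147 141 144 145 149 194 208 207 209 211 211 212 212 209 208 209 213 213
 210 210 212 210]
278 [206 204 206 205 207 212 215 215 214 214 214 215 217 214 216 213 211 211
 209 211 211 211]
279 [213 214 212 212 212 213 212 213 211 210 211 213 214 214 213 214 214 213
 210 210 211 210]
 tool d /.75: [ 0.0006  0.0004 -0.0449] ej now mm [15.4 -0.3 41.3] tooly az 51.83 tilt [-0.  0. -1.] F [-0.3   0.35  0.71] 16.55
```

Request:
{"op": "move_arm", "data": {
  "motion": [
    [[0, 0, 0.002], [0, 0, 0], -1],
    [[0, 0, 0], [0, 0, 0], -1]
  ]
}}

```text
clock: 16.75
position: [0.566, -0.0158, 0.0399]
ee_rot: [0.327, 0.945, 0.0, -0.0]
ft_force: [-0.2, 0.6, 1.4]
grip_width: 0.0
grasp_force: 0.9
```

Request:
{"op": "move_arm", "data": {
  "motion": [
    [[0, 0, 0.002], [0, 0, 0], -1],
    [[0, 0, 0], [0, 0, 0], -1]
  ]
}}

```text
clock: 16.95
position: [0.5658, -0.0155, 0.0384]
ee_rot: [0.327, 0.945, 0.0, -0.0]
ft_force: [-2.6, 1.0, 4.8]
grip_width: -0.001
grasp_force: 2.6
```

Request:
{"op": "move_arm", "data": {
  "motion": [
    [[0, 0, 0.0015], [0, 0, 0], -1],
    [[0, 0, 0], [0, 0, 0], -1]
  ]
}}

```text
clock: 17.15
position: [0.5658, -0.0154, 0.0373]
ee_rot: [0.327, 0.945, 0.0, -0.0]
ft_force: [-2.8, 1.9, 4.9]
grip_width: -0.002
grasp_force: 2.7
```

```bash
python3 -c "
from h import *
to(ej(15,0,75))"
```

```text
tool d /.75: [ 0.0001  0.     -0.0502] ej now mm [15.1 -0.  37.3] tooly az 51.86 tilt [-0.     0.001 -1.   ] F [-2.81  1.92  4.85] 17.15
```

Request:
{"op": "move_arm", "data": {
  "motion": [
    [[0, 0, -0.06], [0, 0, 0], -1],
    [[0.0, 0, -0.066], [0, 0, 0], -1],
    [[0, 0, -0.066], [0, 0, 0], -1],
    [[0, 0, -0.066], [0, 0, 0], -1],
    [[0.05, 0, -0.03], [0, 0, 0], -1],
    [[0.05, 0, 0], [0, 0, 0], -1],
    [[0.04, 0, 0], [0, 0, 0], -1],
    [[0, 0, 0], [0, 0, 0], -1],
    [[0, 0, 0], [0, 0, 0], -1],
    [[0, 0, 0], [0, 0, 0], 1],
    [[0, 0, 0], [0, 0, 0], 1],
    [[0, 0, 0], [0, 0, 0], 1]
  ]
}}

```text
clock: 18.35
position: [0.4838, 0.0483, 0.253]
ee_rot: [0.328, 0.945, -0.0, -0.0]
ft_force: [-0.0, 0.1, -0.7]
grip_width: 0.504
grasp_force: 0.0
```

Request:
{"op": "move_arm", "data": {
  "motion": [
    [[0, 0, 0], [0, 0, 0], 1],
    [[0, 0, 0], [0, 0, 0], 1],
    [[0, 0, 0], [0, 0, 0], 1],
    [[0, 0, 0], [0, 0, 0], 1],
    [[0, 0, 0], [0, 0, 0], 1],
    [[0, 0, 0], [0, 0, 0], 1],
    [[0, 0, 0], [0, 0, 0], 1],
    [[0, 0, 0], [0, 0, 0], 1],
    [[0, 0, 0], [0, 0, 0], 1],
    [[0, 0, 0], [0, 0, 0], 1],
    [[0, 0, 0], [0, 0, 0], 1],
    [[0, 0, 0], [0, 0, 0], 1]
  ]
}}

```text
clock: 19.55
position: [0.4834, 0.049, 0.2533]
ee_rot: [0.327, 0.945, 0.0, -0.0]
ft_force: [-0.3, 0.4, -0.0]
grip_width: 1.006
grasp_force: 0.0
```

```bash
python3 -c "
from h import *
T=cam('top','top4.png');S=cam('scene','scene4.png')
a=cv2.imread('pics/top0.png').astype(int);b=T['pixels'][:,:,::-1].astype(int)
for x in range(5,125,6):
  print(x,[int(b[v,u].mean()) for y in range(-42,43,7) for u,v in [proj(T,ej(x,y,45)).round().astype(int)]])
u,v=proj(T,ej(15,0,75)).round().astype(int);print('pad',b[v,u],a[v,u])
m=(b.min(2)>145)&(b.max(2)-b.min(2)<25)
n,l,st,c=cv2.connectedComponentsWithStats(m.astype(np.uint8))
for i in range(1,n):
  if st[i,4]>40 and 230<c[i,0]<380 and 140<c[i,1]<300:print(st[i],c[i])
to(ej(42,0,100))"
```

```text
5 [54, 174, 169, 167, 171, 74, 26, 14, 171, 164, 165, 166, 31]
11 [47, 168, 167, 166, 171, 26, 31, 28, 176, 164, 164, 174, 57]
17 [97, 183, 166, 167, 169, 21, 30, 26, 164, 164, 163, 170, 58]
23 [97, 127, 87, 122, 142, 117, 130, 114, 72, 93, 79, 97, 54]
29 [99, 69, 104, 156, 126, 146, 161, 148, 159, 109, 47, 46, 96]
35 [101, 26, 131, 151, 81, 162, 161, 161, 129, 118, 14, 21, 98]
41 [98, 24, 123, 136, 79, 163, 160, 162, 121, 114, 24, 28, 98]
47 [94, 27, 137, 120, 94, 170, 161, 149, 146, 86, 18, 48, 97]
53 [103, 28, 20, 133, 112, 75, 167, 148, 98, 23, 29, 37, 97]
59 [102, 29, 29, 37, 136, 116, 147, 122, 97, 16, 28, 27, 96]
65 [99, 26, 25, 29, 82, 123, 97, 136, 16, 27, 29, 35, 98]
71 [96, 27, 27, 29, 25, 54, 39, 19, 26, 28, 27, 29, 99]
77 [98, 26, 27, 30, 27, 28, 31, 28, 30, 28, 29, 47, 99]
83 [103, 25, 29, 31, 26, 29, 28, 30, 28, 27, 26, 39, 99]
89 [101, 27, 27, 29, 30, 28, 29, 31, 27, 29, 29, 19, 100]
95 [102, 28, 30, 29, 28, 29, 31, 28, 30, 27, 27, 35, 98]
101 [99, 27, 30, 28, 27, 26, 26, 29, 28, 27, 30, 21, 98]
107 [101, 25, 27, 28, 31, 27, 28, 29, 31, 27, 30, 23, 98]
113 [74, 20, 23, 19, 28, 29, 18, 28, 20, 23, 20, 44, 72]
119 [118, 138, 140, 137, 137, 137, 138, 139, 137, 138, 138, 138, 127]
pad [29 29 28] [32 31 31]
[349 167  34  29 317] [365.45425868 181.20189274]
[303 174  23  20  49] [313.46938776 182.40816327]
[337 194  18  28  95] [344.92631579 209.51578947]
[286 239  14  16 101] [294.43564356 245.04950495]
[261 241  42  40 741] [280.62887989 261.02294197]
 tool d /.75: [-0.1754  0.0004  0.2043] ej now mm [-89.5  -0.3 253.3] tooly az 51.84 tilt [-0.  0. -1.] F [ 0.35 -0.49  0.29] 19.65
```

```bash
python3 -c "
from h import *
T=cam('top')
b=T['pixels'].astype(np.float32)
g=b.mean(2)
Y=np.arange(-45,45.5,1)
for z in (25,40):
  for x in (30,36,42,48,54):
    pts=np.array([proj(T,ej(x,y,z)) for y in Y],np.float32)
    s=cv2.remap(g,pts[None,:,0],pts[None,:,1],cv2.INTER_LINEAR)[0]
    w=Y[(s>65)&(abs(Y)<40)];print(z,x,w.min(),w.max())
pts=np.array([proj(T,ej(x,-4,40)) for x in range(20,85,3)],np.float32)
print(cv2.remap(g,pts[None,:,0],pts[None,:,1],cv2.INTER_LINEAR)[0].round())"
```

```text
25 30 -39.0 39.0
25 36 -29.0 39.0
25 42 -29.0 39.0
25 48 -29.0 39.0
25 54 -39.0 39.0
40 30 -39.0 39.0
40 36 -29.0 39.0
40 42 -30.0 39.0
40 48 -29.0 39.0
40 54 -24.0 39.0
[ 54. 100.  52. 143. 165. 162. 162. 162. 162. 162. 169. 137. 103. 132.
 119. 108. 131.  51.  26.  28.  29.  28.]
```

Request:
{"op": "move_arm", "data": {
  "motion": [
    [[-0.06, 0, 0.01], [0, 0, 0], 1],
    [[-0.06, 0, 0.02], [0, 0, 0], 1],
    [[-0.055, 0, 0.04], [0, 0, 0], 1],
    [[0, 0, 0.03], [0, 0, 0], 1],
    [[0, 0, 0.03], [0, 0, 0], 1],
    [[0, 0, 0.03], [0, 0, 0], 1],
    [[0, 0, 0], [0, 0, 0], 1]
  ]
}}

```text
clock: 20.4
position: [0.5841, -0.0315, 0.131]
ee_rot: [0.327, 0.945, -0.001, -0.002]
ft_force: [-0.9, -0.5, -0.1]
grip_width: 0.998
grasp_force: 0.0
```

```bash
python3 -c "
from h import *
to(ej(42,-2,50));to(ej(42,-2,-14))"
```

```text
tool d /.75: [-0.0039 -0.0005  0.1079] ej now mm [ 39.4  -1.3 131. ] tooly az 51.84 tilt [-0.005 -0.001 -1.   ] F [-0.86 -0.46 -0.07] 20.4
 tool d /.75: [-0.0042 -0.0002  0.1933] ej now mm [ 39.4  -1.3 131. ] tooly az 51.84 tilt [-0.005 -0.001 -1.   ] F [-0.86 -0.46 -0.07] 20.4
```

Request:
{"op": "move_arm", "data": {
  "motion": [
    [[-0.003, 0, 0.04], [0, 0, 0], 1],
    [[-0.001, 0, 0.04], [0, 0, 0], 1],
    [[0, 0, 0.04], [0, 0, 0], 1],
    [[0, 0, 0.015], [0, 0, 0], 1],
    [[0, 0, 0], [0, 0, 0], 1]
  ]
}}

```text
clock: 20.9
position: [0.5879, -0.0333, 0.0323]
ee_rot: [0.327, 0.945, -0.0, -0.001]
ft_force: [0.0, 0.5, -0.0]
grip_width: 1.0
grasp_force: 0.0
```

Request:
{"op": "move_arm", "data": {
  "motion": [
    [[0, 0, 0.01], [0, 0, 0], 1],
    [[0, 0, 0.01], [0, 0, 0], 1],
    [[0, 0, 0], [0, 0, 0], 1]
  ]
}}

```text
clock: 21.2
position: [0.5883, -0.0333, 0.0175]
ee_rot: [0.327, 0.945, 0.0, -0.0]
ft_force: [-0.3, 0.8, 0.7]
grip_width: 0.999
grasp_force: 0.0
```

```bash
python3 -c "
from h import *
to(ej(42,-2,-14))"
```

```text
tool d /.75: [ 0.0023 -0.0024  0.0419] ej now mm [43.7 -0.2 17.5] tooly az 51.85 tilt [-0.  0. -1.] F [-0.27  0.76  0.66] 21.2
```

Request:
{"op": "move_arm", "data": {
  "motion": [
    [[0.001, -0.002, 0.008], [0, 0, 0], 1],
    [[0.001, 0, 0.008], [0, 0, 0], 1],
    [[0, 0, 0], [0, 0, 0], 1]
  ]
}}

```text
clock: 21.5
position: [0.5856, -0.0336, 0.0048]
ee_rot: [0.327, 0.945, -0.0, -0.001]
ft_force: [0.8, -0.3, -0.3]
grip_width: 1.001
grasp_force: 0.0
```

Request:
{"op": "move_arm", "data": {
  "motion": [
    [[0, 0, 0.007], [0, 0, 0], 1],
    [[0, 0, 0.006], [0, 0, 0], 1],
    [[0, 0, 0], [0, 0, 0], 1]
  ]
}}

```text
clock: 21.8
position: [0.5858, -0.0337, -0.0049]
ee_rot: [0.327, 0.945, -0.0, -0.0]
ft_force: [0.8, 0.1, -0.9]
grip_width: 0.999
grasp_force: 0.0
```

Request:
{"op": "move_arm", "data": {
  "motion": [
    [[0, 0, 0.006], [0, 0, 0], 1],
    [[0, 0, 0.005], [0, 0, 0], 1],
    [[0, 0, 0], [0, 0, 0], 1]
  ]
}}

```text
clock: 22.1
position: [0.5859, -0.0337, -0.013]
ee_rot: [0.327, 0.945, -0.0, -0.0]
ft_force: [0.2, -0.6, -0.1]
grip_width: 0.999
grasp_force: 0.0
```

```bash
python3 -c "
from h import *
to(ej(42,-2,-14))"
```

```text
tool d /.75: [0.0001 0.     0.0013] ej now mm [ 42.1  -2.  -13. ] tooly az 51.84 tilt [-0.001 -0.    -1.   ] F [ 0.21 -0.56 -0.05] 22.1
```

Request:
{"op": "move_arm", "data": {
  "motion": [
    [[0, 0, 0], [0, 0, 0], 0.3],
    [[0, 0, 0], [0, 0, 0], 0.3],
    [[0, 0, 0], [0, 0, 0], 0.0],
    [[0, 0, 0], [0, 0, 0], 0.0],
    [[0, 0, 0], [0, 0, 0], -0.5],
    [[0, 0, 0], [0, 0, 0], -0.5],
    [[0, 0, 0], [0, 0, 0], -0.5],
    [[0, 0, 0], [0, 0, 0], -0.5]
  ],
  "newtons": 35
}}

```text
clock: 22.9
position: [0.5865, -0.0337, -0.0117]
ee_rot: [0.327, 0.945, 0.0, 0.0]
ft_force: [-2.0, -0.3, 6.3]
grip_width: 0.604
grasp_force: 35.6
```

```bash
python3 -c "
from h import *
to(ej(42,-2,-14));print(manip.get_obs()['grip_width']*85,manip.get_obs()['joint_pos'].round(3))"
```

```text
tool d /.75: [ 0.0009 -0.0005  0.0031] ej now mm [ 42.7  -1.6 -11.7] tooly az 51.83 tilt [ 0.001  0.    -1.   ] F [-1.98 -0.3   6.33] 22.9
51.3499332607983 [-0.487  0.509  0.582  1.795 -0.339  0.938  1.145]
```

Request:
{"op": "move_arm", "data": {
  "motion": [
    [[0, 0, -0.004], [0, 0, 0], -0.5],
    [[0, 0, -0.006], [0, 0, 0], -0.5],
    [[0, 0, -0.015], [0, 0, 0], -0.5],
    [[0, 0, -0.03], [0, 0, 0], -0.5],
    [[0, 0, 0], [0, 0, 0], -0.5],
    [[0, 0, 0], [0, 0, 0], -0.5]
  ]
}}

```text
clock: 23.5
position: [0.5864, -0.0332, 0.0293]
ee_rot: [0.327, 0.945, 0.001, 0.0]
ft_force: [0.4, -0.1, -1.0]
grip_width: 0.598
grasp_force: 37.0
```

```bash
python3 -c "
from h import *
F=[]
for i in range(5):
  S=cam('scene');F.append(manip.get_obs()['ft_force'])
print(np.mean(F,0));cv2.imwrite('pics/scene5.png',S['pixels'][:,:,::-1])
o=manip.get_obs();print(o['grip_width']*85,o['grasp_force'])
to(ej(42,-2,-14))
T=cam('top','top5.png');b=T['pixels'].mean(2)
for x in range(26,80,6): print(x,[int(b[v,u]) for y in range(-42,43,7) for u,v in [proj(T,ej(x,y,25)).round().astype(int)]])
"
```

```text
[ 0.09314436  0.14810085 -1.51833841]
51.00729826285977 37.03792216430884
 tool d /.75: [-0.0002  0.0001  0.0562] ej now mm [41.9 -2.1 28.2] tooly az 51.84 tilt [-0.001 -0.    -1.   ] F [-0.07  0.04 -1.41] 23.75
26 [126, 81, 106, 106, 106, 106, 106, 105, 105, 103, 99, 101, 102]
32 [125, 118, 108, 106, 106, 105, 106, 107, 105, 102, 100, 99, 101]
38 [123, 121, 73, 107, 109, 113, 109, 106, 104, 102, 100, 102, 102]
44 [89, 117, 103, 120, 116, 113, 110, 106, 103, 103, 98, 104, 98]
50 [50, 116, 116, 92, 116, 113, 110, 107, 105, 104, 102, 72, 66]
56 [113, 114, 109, 74, 117, 114, 109, 107, 107, 82, 119, 129, 128]
62 [112, 36, 108, 106, 120, 114, 113, 86, 120, 119, 128, 123, 124]
68 [108, 97, 113, 107, 92, 90, 118, 127, 127, 125, 124, 124, 121]
74 [108, 110, 58, 108, 106, 97, 129, 126, 125, 123, 122, 119, 118]
```

Holding the cast: 51 mm opening, and about 1.2 N of weight. Lifting and carrying it to the tray.

Request:
{"op": "move_arm", "data": {
  "motion": [
    [[0, 0, -0.05], [0, 0, 0], -0.5],
    [[0, 0, -0.06], [0, 0, 0], -0.5],
    [[-0.01, -0.015, -0.02], [0, 0, 0], -0.5],
    [[-0.03, -0.04, 0], [0, 0, 0], -0.5],
    [[-0.03, -0.04, 0], [0, 0, 0], -0.5],
    [[-0.03, -0.04, 0], [0, 0, 0], -0.5],
    [[-0.03, -0.04, 0], [0, 0, 0], -0.5],
    [[-0.03, -0.04, 0], [0, 0, 0], -0.5],
    [[-0.0175, -0.0225, 0], [0, 0, 0], -0.5],
    [[0, 0, 0], [0, 0, 0], -0.5]
  ]
}}

```text
clock: 24.8
position: [0.5788, -0.2609, 0.1257]
ee_rot: [0.33, 0.944, -0.001, -0.0]
ft_force: [-1.1, -0.2, -1.9]
grip_width: 0.601
grasp_force: 37.1
```

Request:
{"op": "move_arm", "data": {
  "motion": [
    [[0, 0, 0], [0, 0, 0.1876], -0.5],
    [[0, 0, 0], [0, 0, 0.1876], -0.5],
    [[0, 0, 0], [0, 0, 0.1876], -0.5],
    [[0, 0, 0], [0, 0, 0.1876], -0.5],
    [[0, 0, 0], [0, 0, 0.1876], -0.5],
    [[0, 0, 0], [0, 0, 0.1876], -0.5],
    [[0, 0, 0], [0, 0, 0.1876], -0.5],
    [[0, 0, 0], [0, 0, 0.1876], -0.5],
    [[0, 0, 0], [0, 0, 0.1876], -0.5],
    [[0, 0, 0], [0, 0, 0.1876], -0.5],
    [[0, 0, 0], [0, 0, 0], -0.5],
    [[0, 0, 0], [0, 0, 0], -0.5]
  ]
}}

```text
clock: 26.0
position: [0.5808, -0.2554, 0.1258]
ee_rot: [0.876, 0.483, -0.0, -0.0]
ft_force: [0.3, 0.7, -1.2]
grip_width: 0.6
grasp_force: 37.1
```

```bash
python3 -c "
from h import *
to([.5813,-.2548,.0]);o=manip.get_obs();print(o['position'],o['grip_width']*85,o['grasp_force'],o['joint_pos'].round(2))
S=cam('scene','scene6.png');T=cam('top','top6.png')
for n,C in (('scene',S),('top',T)):
  p=o['position']
  for dz in(.035,.07): print(n,proj(C,p+[0,0,dz]))
  b=C['pixels'].astype(int);m=((b.min(2)>130)&(b.max(2)-b.min(2)<40)).astype(np.uint8)
  k,l,st,c=cv2.connectedComponentsWithStats(m);u,v=proj(C,p)
  print([(st[i].tolist(),c[i].round().tolist()) for i in range(1,k) if st[i,4]>15 and abs(c[i]-[u,v]).max()<40])
"
```

```text
tool d /.75: [0.0011 0.0003 0.1678] ej now mm [ 175.  -179.5  125.8] tooly az -32.3 tilt [-0.001  0.    -1.   ] F [ 0.25  0.75 -1.22] 26.0
[ 0.58079927 -0.25540081  0.12584675] 50.96488194131526 37.12768448225688 [-0.38  0.58  1.02  1.57 -0.51  1.28  0.15]
scene [370.39089848 185.84482238]
scene [372.26464215 175.76199787]
[([364, 172, 8, 19, 89], [368.0, 181.0]), ([391, 205, 12, 11, 51], [395.0, 210.0])]
top [414.79542969 245.06188462]
top [419.23132582 243.95937121]
[]
```

Request:
{"op": "move_arm", "data": {
  "motion": [
    [[0.001, 0, 0.04], [0, 0, 0], -0.5],
    [[0, 0, 0.04], [0, 0, 0], -0.5],
    [[0, 0, 0.04], [0, 0, 0], -0.5],
    [[0, 0, 0.03], [0, 0, 0], -0.5],
    [[0, 0, 0.02], [0, 0, 0], -0.5],
    [[0, 0, 0.01], [0, 0, 0], -0.5],
    [[0, 0, 0.01], [0, 0, 0], -0.5],
    [[0, 0, 0], [0, 0, 0], -0.5],
    [[0, 0, 0], [0, 0, 0], -0.5]
  ]
}}

```text
clock: 27.0
position: [0.5817, -0.2557, -0.0154]
ee_rot: [0.877, 0.48, 0.0, 0.0]
ft_force: [-0.3, 0.2, -0.6]
grip_width: 0.604
grasp_force: 37.1
```

Request:
{"op": "move_arm", "data": {
  "motion": [
    [[0, 0, 0.003], [0, 0, 0], -0.5],
    [[0, 0, 0.003], [0, 0, 0], -0.5],
    [[0, 0, 0], [0, 0, 0], -0.5],
    [[0, 0, 0], [0, 0, 0], -0.5]
  ]
}}

```text
clock: 27.4
position: [0.5813, -0.2553, -0.0206]
ee_rot: [0.877, 0.48, 0.0, -0.0]
ft_force: [-1.2, 1.1, -0.8]
grip_width: 0.597
grasp_force: 37.1
```

Request:
{"op": "move_arm", "data": {
  "motion": [
    [[0, 0, 0.003], [0, 0, 0], -0.5],
    [[0, 0, 0.002], [0, 0, 0], -0.5],
    [[0, 0, 0], [0, 0, 0], -0.5],
    [[0, 0, 0], [0, 0, 0], -0.5]
  ]
}}

```text
clock: 27.8
position: [0.5813, -0.2554, -0.0244]
ee_rot: [0.877, 0.48, -0.0, -0.0]
ft_force: [-1.0, 0.0, -1.4]
grip_width: 0.604
grasp_force: 37.1
```

Request:
{"op": "move_arm", "data": {
  "motion": [
    [[0, 0, 0.0015], [0, 0, 0], -0.5],
    [[0, 0, 0], [0, 0, 0], -0.5],
    [[0, 0, 0], [0, 0, 0], -0.5]
  ]
}}

```text
clock: 28.1
position: [0.5813, -0.2553, -0.0255]
ee_rot: [0.877, 0.48, 0.0, -0.0]
ft_force: [-0.3, -0.6, -0.3]
grip_width: 0.601
grasp_force: 37.1
```

Request:
{"op": "move_arm", "data": {
  "motion": [
    [[0, 0, 0.0015], [0, 0, 0], -0.5],
    [[0, 0, 0], [0, 0, 0], -0.5],
    [[0, 0, 0], [0, 0, 0], -0.5]
  ]
}}

```text
clock: 28.4
position: [0.5813, -0.2553, -0.0267]
ee_rot: [0.877, 0.48, 0.0, -0.0]
ft_force: [-0.4, 0.3, -1.6]
grip_width: 0.603
grasp_force: 37.1
```

Request:
{"op": "move_arm", "data": {
  "motion": [
    [[0, 0, 0.0015], [0, 0, 0], -0.5],
    [[0, 0, 0], [0, 0, 0], -0.5],
    [[0, 0, 0], [0, 0, 0], -0.5]
  ]
}}

```text
clock: 28.7
position: [0.5813, -0.2555, -0.0275]
ee_rot: [0.877, 0.48, 0.0, 0.0]
ft_force: [-1.4, 0.1, 3.9]
grip_width: 0.6
grasp_force: 37.8
```

Touchdown where expected, with about 4 N on the tray floor. Releasing gently.

Request:
{"op": "move_arm", "data": {
  "motion": [
    [[0, 0, 0], [0, 0, 0], 0.25],
    [[0, 0, 0], [0, 0, 0], 0.3],
    [[0, 0, 0], [0, 0, 0], 0.4],
    [[0, 0, 0], [0, 0, 0], 0.6],
    [[0, 0, 0], [0, 0, 0], 0.8],
    [[0, 0, 0], [0, 0, 0], 0.8],
    [[0, 0, 0], [0, 0, 0], 0.8],
    [[0, 0, 0], [0, 0, 0], 0.8]
  ]
}}

```text
clock: 29.5
position: [0.5813, -0.2553, -0.0278]
ee_rot: [0.877, 0.48, 0.0, -0.0]
ft_force: [0.2, 0.4, -1.0]
grip_width: 0.903
grasp_force: 0.0
```

Request:
{"op": "move_arm", "data": {
  "motion": [
    [[0, 0, -0.01], [0, 0, 0], 0.8],
    [[0, 0, -0.02], [0, 0, 0], 0.8],
    [[0, 0, -0.04], [0, 0, 0], 0.8],
    [[0, 0, -0.06], [0, 0, 0], 0.8],
    [[0, 0, -0.06], [0, 0, 0], 0.8],
    [[0, 0, -0.06], [0, 0, 0], 0.8],
    [[0, 0, -0.06], [0, 0, 0], 0.8],
    [[0.05, 0, 0], [0, 0, 0], 0.8],
    [[0.05, 0, 0], [0, 0, 0], 0.8],
    [[0.05, 0, 0], [0, 0, 0], 0.8],
    [[0.05, 0, 0], [0, 0, 0], 0.8],
    [[0.05, 0, 0], [0, 0, 0], 0.8]
  ]
}}

```text
clock: 30.7
position: [0.6829, -0.0962, 0.2064]
ee_rot: [0.877, 0.48, 0.001, 0.0]
ft_force: [0.5, -0.0, 0.5]
grip_width: 0.903
grasp_force: 0.0
```

```bash
cat > fin.py <<'E'
from h import *
T=cam('top','top7.png');S=cam('scene','scene7.png')
to([.58,-.255,.3]);print(manip.get_obs()['position'])
b=T['pixels'].astype(int);C0=np.array([.5535,-.3005]);tx=np.array([np.cos(-.569),np.sin(-.569)]);ty=np.array([-tx[1],tx[0]])
# map tray plane at z=.03 : sample on grid
for z in(.012,):
  for y in range(84,-90,-8):
    print(y,' '.join('%3d/%-3d'%(b[v,u].mean(),b[v,u,0]-b[v,u,2]) for x in range(-68,70,8) for u,v in [proj(T,[*(C0+tx*x/1000+ty*y/1000),z]).round().astype(int)]))
a=cv2.imread('pics/top0.png')[:,:,::-1].astype(int);d=abs(a-b).sum(2)
for n,X in (('bottle',[.473,.244,.098]),('cup',[.733,-.111,.03]),('opp',[.537,-.343,.02])):
  u,v=proj(T,X).round().astype(int);print(n,u,v,d[v-12:v+13,u-12:u+13].mean(),d[v-12:v+13,u-12:u+13].max())
E
python3 fin.py
```

```text
tool d /.75: [-0.2597 -0.002  -0.1271] ej now mm [155.1  14.3 205. ] tooly az -32.1 tilt [ 0.001  0.002 -1.   ] F [ 0.92 -0.48 -0.99] 30.8
[ 0.68481838 -0.09066895  0.20504809]
84 101/-3   91/-4   91/-5   91/-4   89/-4   90/-4   89/-4   89/-4   88/-4   88/-4   89/-5   89/-3   88/-4   87/-4   87/-4   87/-4   87/-4   84/-5 
76  90/-5   90/-3   88/-5   91/-4   90/-4   90/-4   92/-4   92/-3   93/-5   91/-5   91/-3   65/-3   89/-4   87/-3   87/-4   87/-3   88/-4   63/-4 
68  99/-4   91/-4   90/-4   91/-4   91/-4   59/1    57/1    57/2    59/5    58/4    59/6    61/6    88/-3   88/-5   88/-4   87/-3   87/-4   70/-4 
60  92/-3   91/-4   90/-3   91/-4   89/-5  124/14   82/8   161/17  154/17  154/17  138/17   85/10   89/-5   88/-3   87/-5   86/-5   86/-4   72/-3 
52  91/-4   91/-5   92/-4   90/-3   90/-3  114/13  128/14  147/17  153/17  151/18  111/12  103/12   85/-6   87/-4   87/-4   88/-4   87/-5   57/-3 
44  92/-5   91/-4   90/-4   90/-4   90/-4   92/2   100/12   95/11  155/17  153/17   86/9   112/12   88/-5   88/-5   88/-3   88/-5   88/-5   63/-3 
36  92/-4   92/-4   90/-4   91/-5   90/-4
[... 1692 characters left out ...]
44   88/-4   89/-4   88/-3   57/-4 
-60  91/-4   92/-4   93/-4   92/-4   91/-4   91/-3   91/-4   81/9   141/52   74/27   58/21  119/43   81/30   88/-9   89/-4   88/-4   87/-4   89/-5 
-68  92/-4   93/-4   93/-3   92/-3   91/-4   91/-4   92/-3   75/9   149/56   68/23   80/29  102/38   82/9    89/-4   89/-4   88/-4   89/-4   56/-4 
-76  91/-4   94/-3   94/-3   94/-4   94/-4   90/-4   94/-5   93/-4   84/-5   97/23  118/44   93/-6   94/-4   89/-3   94/-3   91/-4   92/-3   94/-4 
-84  95/-4   47/-1   49/-3   50/-2   51/-4   56/-2   68/-3   44/-2   47/-2   53/-2   55/-3   68/-2   81/-4   88/-6   52/-3   56/-2   68/-3   79/-3 
bottle 150 299 90.4608 234
cup 333 176 73.4432 188
opp 441 270 3.6256 11
```

Request:
{"op": "move_arm", "data": {
  "motion": [
    [[0, 0, -0.05], [0, 0, 0], 0.8],
    [[0, 0, -0.05], [0, 0, 0], 0.8],
    [[0, -0.05, 0], [0, 0, 0], 0.8],
    [[0, -0.05, 0], [0, 0, 0], 0.8],
    [[0, -0.05, 0], [0, 0, 0], 0.8],
    [[0, -0.05, 0], [0, 0, 0], 0.8],
    [[0, 0, 0], [0, 0, 0], 0.8],
    [[0, 0, 0], [0, 0, 0], 0.8]
  ]
}}

```text
clock: 31.6
position: [0.5563, -0.0161, 0.2809]
ee_rot: [0.877, 0.481, 0.001, -0.001]
ft_force: [0.7, -0.6, -0.8]
grip_width: 0.898
grasp_force: 0.0
```

```bash
python3 fin.py | grep -v '/'; python3 -c "
from h import *
a0=cv2.imread('pics/scene0.png');s0=cv2.imread('pics/top0.png')
for n in('scene','top'):
  C=cam(n);b=C['pixels'][:,:,::-1];a=cv2.imread('pics/%s0.png'%n)
  for nm,X in (('bottle',[.473,.244,.08]),('cup',[.732,-.111,.02]),('lever',ej(-73,0,160)),('tcp',manip.get_obs()['position'])):
    u,v=proj(C,X).round().astype(int)
    if not(15<u<620 and 15<v<460): print(n,nm,u,v);continue
    w=b[v-20:v+21,u-20:u+21];t=a[v-10:v+11,u-10:u+11]
    r=cv2.matchTemplate(w,t,cv2.TM_CCOEFF_NORMED);_,m,_,l=cv2.minMaxLoc(r);print(n,nm,(u,v),'corr',round(m,3),'shift',l[0]-10,l[1]-10)
print(manip.get_obs()['joint_pos'].round(2))
"
```

```text
[ 0.55691684 -0.01845098  0.28060701]
bottle 150 299 84.7152 275
cup 333 176 43.6176 421
opp 441 270 2.3552 8
scene bottle (np.int64(237), np.int64(377)) corr 0.918 shift 0 0
scene cup (np.int64(284), np.int64(218)) corr 0.705 shift 0 0
scene lever (np.int64(304), np.int64(287)) corr 0.989 shift 0 0
scene tcp (np.int64(304), np.int64(217)) corr 0.191 shift -10 1
top bottle (np.int64(153), np.int64(298)) corr 0.894 shift -1 0
top cup (np.int64(333), np.int64(177)) corr 0.596 shift 0 0
top lever (np.int64(253), np.int64(289)) corr 0.384 shift 1 -4
top tcp (np.int64(282), np.int64(254)) corr 0.253 shift -1 -10
[-1.03  0.27  1.2   1.55 -0.25  1.49 -0.39]
```

```bash
python3 -c "
from workcell import order
print(order.hand_in())"
```

```text
the job is handed in; nothing more can be done
None
```

The cast was ejected with the guard shut, taken out after the guard sprang open, and set down in the tray's empty half with the teeth up; I handed the job in at about 32 s. My last image checks show the lever back at centre and the other cast and bottle in place; the cup matched with no shift too, though partly hidden by the arm.

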